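# Wipe plaster chips off the retouching board

### The job

Two loose orange plaster chips lie on the white retouching board. Pick up the scraper block with the pale wooden grip and black rubber blade (not the blue sanding block), set its blade down on the board behind the chips and wipe both chips over the edge into the green catch tray fixed to the board; the chips are moved by the scraper only, never by the gripper's fingers. Then set the scraper down gently and let go of it, standing upright on its blade on the bare table.

Things in the scene. Friction and masses are not known exactly. Their poses are not given: they have to be found in the camera images.
- board: White board, fixed, level: x 170 mm, y 190 mm. Origin: centre of its underside, on the table; z up; white top at z = 30 mm. Yaw within 15 deg; at yaw 0 its +y is the robot's left. Green tray fixed along its +y edge, no rim on the board's side: inside x -91 to 91, y 95 to 181 mm, floor z = 6 mm; its 3 outer walls are 22 mm high, below the board's top. Wipe along the board's +y.
- scraper: Loose, rigid, standing on its blade left of the board: black rubber blade 130 mm long (x), 20 thick (y), 34 high; above it a pale wooden grip 100 long, 26 thick, from 34 to 70 mm height. Origin: centre of the blade's underside, z up. Grip it across the 26 mm (along its y), about 52 mm up. About 160 g. A blue sanding block 120 x 30 x 42 mm stands near; their places may be swapped.
- chip_a: Loose orange flake about 22 x 18 mm, 8 mm thick, 12 g, flat on the board's white top, any yaw; on the board's -x half (x -42 to -20, y -42 to 40 mm in the board's frame). Origin: centre of its underside; it reaches at most 14 mm sideways from there.
- chip_b: The second orange flake, same size as chip_a, on the board's +x half (x 20 to 42, y -42 to 40 mm in the board's frame), any yaw. Origin: centre of its underside.

How it is judged:
By the outcome, as a careful person would: the job done as asked, in the order asked, and still so for the second after the job is handed in, with the robot touching nothing.
It also fails if it takes over 48 s, if anything falls off the work surface, if the arm or the gripper's body presses on something with over 40 N, if the wrist force passes 120 N, or if a joint passes its speed limit or range.

### The arm

A 7-joint arm with a two-finger parallel gripper is mounted at the origin on the work surface. World frame = base frame: x ahead of the robot, y to its left, z up, the work surface at z = 0. Lengths are in mm, angles in rad, forces in N, time in s.
With the tool pointing down it reaches from about 350 to 775 mm from the base axis. Payload 3.1 kg.
Tool frame: the origin (TCP) lies at the very end of the fingers, on their centre line; the grasp point (between the pads) lies 19 mm behind it; z points along the fingers, x is the direction in which the jaws open and shut, and the axes are right-handed (so a half turn about z gives the same grasp; the last joint's range is limited). The gripper opens to 85 mm and grips with 20 to 120 N. Pads are 22 mm wide; open, the fingers measure 114 mm over their backs; the gripper's body (76 mm by 85 mm) begins 54 mm behind the grasp point. The pads swing forward as they close: fully open they stand 13 mm farther back than shut.
Start: joints at [1.078, 0.311, 0.014, 1.512, -0.004, 1.319, -0.027], TCP at [239.661, -495.056, 231.304] pointing down, gripper open.
Joint ranges: [-2.7, 2.7], [-0.3, 1.91], [-1.27, 1.3], [0.12, 2.57], [-1.44, 4.58], [0.2, 2.03], [-3.05, 3.05]. Speed limits (rad/s): [2.79, 2.79, 3.14, 3.14, 3.14, 3.14, 3.14].

### API

Orientations are given as a unit quaternion [w, x, y, z].
In Python, from rig import * gives the robot as it stands.
- The arm moves only by the shell command python3 -m crank 'ROWS' [FORCE]. ROWS is JSON, a list of rows, each a list of 7 numbers: the turn, a rotation vector about the tool's x, y, z in rad, then the shift along the tool's x, y, z in m, then the gripper command: -1 is shut, 1 is fully open, values between are in proportion. A call has 1 to 20 rows; each row shifts and turns the commanded pose from where the row before left it, along the tool's axes as they then stand; what a row does not reach is not made up. A row lasts 1/12 s, in which the tool goes at most 41.7 mm and 7.16 degrees, less where a joint would pass 70% of its speed; a pose out of reach is approached as far as the arm can. A call with a gripper value outside its range is refused whole. The fingers move at their own pace and stop on an object; FORCE is the grip in N (left out, the last holds). Time passes only in rows, so rows that do not move let the fingers close. It gives the time, the measured TCP pose, the force and the opening at its end, in the units of the state.
- sense(): the state, without advancing time (a new reading comes with each control period).
- capture(name): name is "side" or "top"; returns a dict with "color" (420x560x3 uint8, blue, green, red), "fov_y" (degrees; the focal length in pixels is half the picture's height over the tangent of half this angle, whatever the lens; pixels are square), "cx", "cy" (the principal point, pixels), "dist" ([k1, k2, p1, p2, k3] as OpenCV has them; the pictures are not rectified), "camera_from_world" (4x4, takes a point from world to camera coordinates). Camera axes: x right, y down, z forward; pixel columns grow to the right and rows downward; lengths in mm; the calibration is good to about 2 mm. A picture is of the moment at which its call begins. There is no depth.
- hand_in(): hands the job in, once; it reports no verdict.
Trained networks look in a picture, given as the dict that the camera call returned (one of the last four; its "shot" number tells which), for a name from the list of things; names that differ only in an ending like _2 or _b are one class to them, and where a whole thing is asked for, a point or a joint stands for the part that bears it (a point fixed in the world has none). Each returns a list of dicts, best first, with "confidence" (0 to 1); they miss things now and then, are a little off and sometimes report something else, mostly with a low value. They report only what shows in the picture. A call takes as long as a camera call.
- find_in(picture, query): "at" ([x, y, z] in mm, in world coordinates, good to about 4 mm: the middle of the surface that is visible of it).
The state is a dict: "time_s": time; "joint_positions": joint angles; "dq": joint speeds; "joint_efforts": joint torques, N m; "tool_pos": TCP position; "tcp_rot": TCP orientation; "wrist_force": force on the tool from outside, world axes, zero at the start; "wrist_torque": the same for the moment, N m; "opening": finger opening in mm.
Only numpy, scipy, OpenCV 4.12 (cv2) and the standard library are available. Lean on these libraries where they do the work, as an engineer would, in place of code of your own. Each camera call takes 0.05 s, during which the arm holds its last target. There are 200 camera calls.

## Working session

There is one attempt and no reset: what is moved stays moved. The work goes in short steps, Python scripts to look and compute and a shell command to move; the robot and the scene stay as the last step left them, time stands still between calls to the robot, and variables do not carry over. Pictures are saved under pics/ and viewed, about 8 in all and at most 12, crops included, and the job is handed in when it is done.

```bash
mkdir -p pics; ls
python3 - <<'E'
from rig import *
import cv2
s=sense();print(s)
for n in("top","side"):
    p=capture(n);cv2.imwrite(f"pics/{n}0.png",p["color"])
    print(n,p["fov_y"],p["cx"],p["cy"],p["dist"],p["camera_from_world"])
    for q in("board","scraper","chip_a","chip_b"):
        print(q,[(d["at"],d["confidence"]) for d in find_in(p,q)][:4])
E
```

```text
pics
{'time_s': 0.0, 'joint_positions': array([ 1.07831248,  0.31173516,  0.01401315,  1.51309766, -0.00440448,
        1.31921099, -0.02719031]), 'dq': array([-7.31233860e-04,  1.25636334e-04,  8.24697548e-04, -7.34083953e-05,
       -1.89247822e-03,  6.82285608e-05, -3.55108437e-04]), 'joint_efforts': array([-6.62650154e-05, -3.79913521e+01,  1.45909013e-01, -2.30588526e+01,
        1.22041759e-02,  1.36287214e-02, -7.35844282e-06]), 'tool_pos': array([ 239.29235034, -494.37972549,  230.19953852]), 'tcp_rot': array([-5.99679334e-04,  8.47268449e-01, -5.31163545e-01, -1.05114643e-03]), 'wrist_force': array([-0.38025433,  0.71357376, -0.30034851]), 'wrist_torque': array([ 0.02839905,  0.04786341, -0.01221077]), 'opening': 85.5110456807825}
top 57.720751335988545 281.7860667788923 210.71613302328853 [-0.09835808  0.          0.          0.          0.        ] [[ 1.07014272e-01 -9.94245976e-01  4.78374960e-03  5.46100288e+01]
 [-9.66778985e-01 -1.05178829e-01 -2.32971688e-01  5.34013884e+02]
 [ 2.32134313e-01  2.03064670e-02 -9.72471752e-01  6.79581666e+02]
 [ 0.00000000e+00  0.00000000e+00  0.00000000e+00  1.00000000e+00]]
board [([461.2, -78.2, 29.0], 0.8)]
scraper [([461.5, 220.8, 68.9], 0.82)]
chip_a [([430.7, -104.0, 37.1], 0.64), ([513.9, -134.2, 37.7], 0.49)]
chip_b [([430.7, -104.0, 37.1], 0.64), ([513.9, -134.2, 37.7], 0.49)]
side 44.35354098388463 286.3345957196906 212.40483523358225 [-0.17206628  0.          0.          0.          0.        ] [[ 9.68901299e-01 -2.47444098e-01  1.30086900e-03 -4.79938651e+02]
 [-1.62137088e-01 -6.38823825e-01 -7.52074255e-01  1.71299543e+02]
 [ 1.86927361e-01  7.28474803e-01 -6.59077099e-01  7.59157153e+02]
 [ 0.00000000e+00  0.00000000e+00  0.00000000e+00  1.00000000e+00]]
board [([466.5, -115.8, 30.5], 0.97)]
scraper [([463.2, 214.7, 41.0], 0.58)]
chip_a [([437.5, -101.9, 39.4], 0.62)]
chip_b [([437.5, -101.9, 39.4], 0.62)]
```

View pics/top0.png

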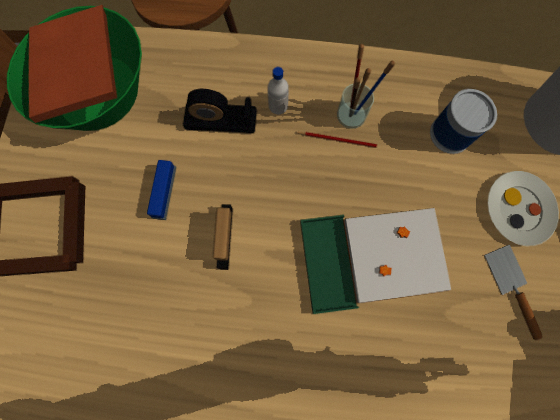

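View pics/side0.png

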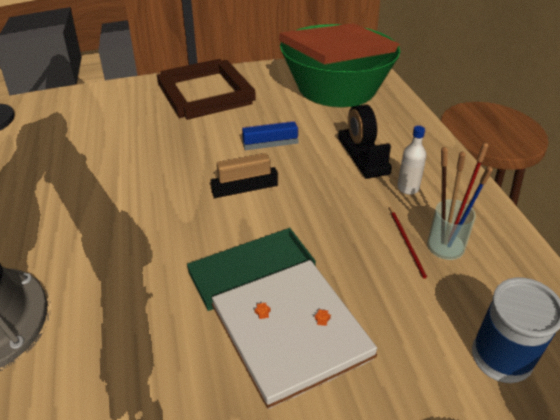

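The top view shows the scraper's pale grip at (223,235), long axis roughly along world x. The blue block is at (160,190), the board's white corners are near (347,220), (436,209), (450,290) and (357,301), and the chips are at (403,232) and (386,270). The side view agrees. Next I'll measure these by segmentation.

```bash
cat > h.py <<'E'
from rig import *
import cv2, numpy as np
def unproj(p,uv,z):
    f=p["color"].shape[0]/2/np.tan(np.radians(p["fov_y"]/2))
    K=np.array([[f,0,p["cx"]],[0,f,p["cy"]],[0,0,1]])
    n=cv2.undistortPoints(np.float64(uv).reshape(-1,1,2),K,np.float64(p["dist"])).reshape(-1,2)
    T=np.array(p["camera_from_world"]);R,t=T[:3,:3],T[:3,3]
    c=-R.T@t; d=np.c_[n,np.ones(len(n))]@R
    return c+d*((z-c[2])/d[:,2])[:,None]
def blobs(p,kind,n):
    h=cv2.cvtColor(p["color"],cv2.COLOR_BGR2HSV)
    lo,hi={"white":((0,0,140),(180,45,255)),"orange":((3,190,150),(14,255,255))}[kind]
    m=cv2.inRange(h,lo,hi)
    if kind=="white": m=cv2.morphologyEx(m,cv2.MORPH_CLOSE,np.ones((25,25)))
    cs=cv2.findContours(m,cv2.RETR_EXTERNAL,cv2.CHAIN_APPROX_NONE)[0]
    return sorted(cs,key=cv2.contourArea)[::-1][:n]
E
python3 - <<'E'
from h import *
for n in("top","side"):
    p=capture(n)
    for c in blobs(p,"white",3):
        print(n,"white",cv2.contourArea(c),cv2.boundingRect(c))
    for c in blobs(p,"white",4):
        x,y,w,h=cv2.boundingRect(c)
        if 60<w<200 and 60<h<160 and y>180 and x<400:
            w3=unproj(p,c[:,0,:],30.)
            r=cv2.minAreaRect(np.float32(w3[:,:2])); print("rect",r)
    for c in blobs(p,"orange",4):
        m=cv2.moments(c)
        if m["m00"]>15: print("orange",m["m00"],m["m10"]/m["m00"],m["m01"]/m["m00"],unproj(p,[m["m10"]/m["m00"],m["m01"]/m["m00"]],36.)[0])
    # scraper crop
    y0,y1,x0,x1=(190,285,190,260) if n=="top" else (145,205,200,290)
    cr=p["color"][y0:y1,x0:x1]
    cv2.imwrite(f"pics/{n}_s.png",cv2.resize(cr,None,fx=6,fy=6,interpolation=cv2.INTER_CUBIC))
E
```

```text
top white 7433.0 (346, 208, 105, 94)
top white 3391.0 (488, 171, 72, 74)
top white 1308.5 (453, 89, 44, 43)
rect ((470.15411376953125, -128.9965362548828), (168.8302459716797, 187.3695831298828), 13.091165542602539)
orange 59.0 403.271186440678 231.4774011299435 [ 515.14035752 -136.20428038   36.        ]
orange 56.0 385.4017857142857 270.04464285714283 [ 434.05631306 -103.48111431   36.        ]
side white 12878.5 (213, 261, 163, 143)
side white 3263.5 (495, 278, 65, 67)
side white 718.5 (405, 139, 20, 55)
rect ((468.41094970703125, -134.76107788085938), (169.05191040039062, 194.97425842285156), 12.851317405700684)
orange 122.0 262.24590163934425 310.3032786885246 [ 432.44435975 -105.4308092    36.        ]
orange 120.0 321.9680555555555 316.99583333333334 [ 512.53294922 -138.3378212    36.        ]
```

View pics/top_s.png

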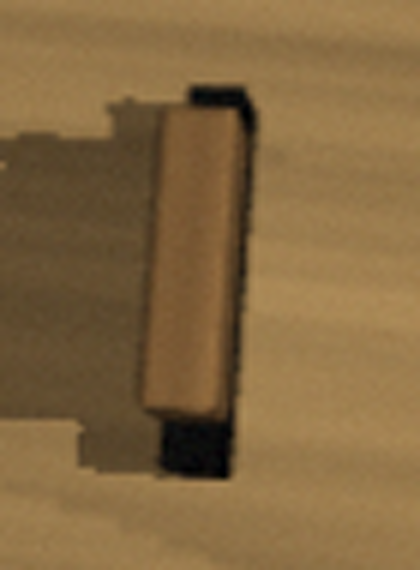

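The crop shows the grip's top face with corners at about (163,108), (239,110), (218,416) and (143,408), plus black blade ends above and below. I'll unproject these corners at z=70.

Run:
```python
from h import *
p=capture("top")
c=np.array([[163,108],[239,110],[218,416],[143,408]])/6.+[190,190]
w=unproj(p,c,70.); print(w.round(1),w.mean(0))
d=(w[0]+w[1]-w[2]-w[3])/2; print(np.linalg.norm(d),np.degrees(np.arctan2(d[1],d[0])))
p=capture("side"); im=p["color"][135:215,195:295]
cv2.imwrite("pics/side_s2.png",cv2.resize(im,None,fx=6,fy=6,interpolation=cv2.INTER_CUBIC))
```

```text
[[515.2 236.6  70. ]
 [517.2 212.   70. ]
 [418.8 205.1  70. ]
 [418.6 228.9  70. ]] [467.43746342 220.64199852  70.        ]
97.79491820598297 4.306816918443645
```

View pics/side_s2.png

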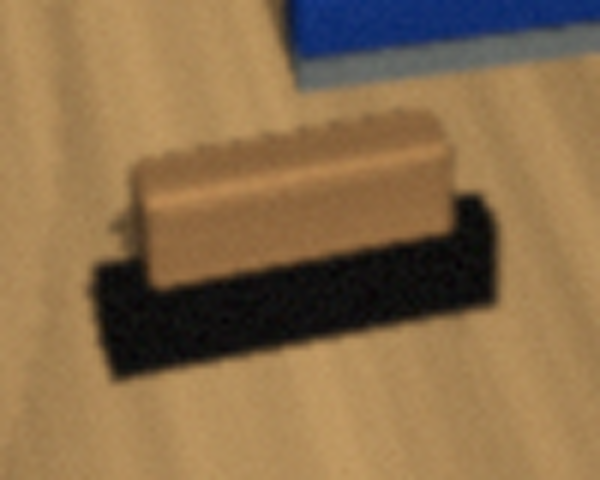

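```bash
cat >> h.py <<'E'
from scipy.spatial.transform import Rotation as Ro
def pose():
    s=sense(); q=s["tcp_rot"]; return s, Ro.from_quat([q[1],q[2],q[3],q[0]])
def go(x,y,z,a):
    """tool-axis deltas (mm) after turning tool x to world angle a deg"""
    s,R=pose(); X=R.as_matrix()[:,0]; cur=np.degrees(np.arctan2(X[1],X[0]))
    d=np.array([x,y,z])-s["tool_pos"]; f=np.radians(a)
    print("t",round(s["time_s"],2),"pos",s["tool_pos"].round(1),"xang",round(cur,1),"tiltz",R.as_matrix()[:,2].round(3),"open",round(s["opening"],1),"F",s["wrist_force"].round(1))
    print(" turn z rad",round(np.radians(cur-a),3),"shift now-axes",(R.as_matrix().T@d).round(1),"after-turn",np.round([d[0]*np.cos(f)+d[1]*np.sin(f),d[0]*np.sin(f)-d[1]*np.cos(f),-d[2]],1))
E
python3 - <<'E'
from h import *
p=capture("side")
b=unproj(p,np.array([[115,378],[495,302]])/6+[195,135],0.)
t=unproj(p,np.array([[152,207],[450,150]])/6+[195,135],70.)
for w in(b,t):
    d=w[1]-w[0];print(w.round(1),w.mean(0).round(1),np.linalg.norm(d),np.degrees(np.arctan2(d[1],d[0])))
p=capture("top")
b=unproj(p,np.array([[162,474],[230,478]])/6+[190,190],0.);print(b.round(1))
E
python3 -m crank '[[0,0,0.09,0,0,0,1],[0,0,0.09,0,0,0,1],[0,0,0.09,0,0,0,1],[0,0,0.09,0,0,0,1],[0,0,0,0,0,0,1],[0,0,0,0,0,0,1]]' 40
python3 -c "
from h import *
go(480,-130,230,-85);go(467,219,160,-85)"
```

```text
[[405.4 208.6   0. ]
 [532.7 216.6   0. ]] [469.  212.6   0. ] 127.48893179440678 3.605474104651951
[[422.1 201.5  70. ]
 [516.8 207.9  70. ]] [469.5 204.7  70. ] 94.96559966676837 3.8736119987608726
[[403.4 232.1   0. ]
 [404.7 208.7   0. ]]
time_s: 1.3
tool_pos: [239.7, -495.0, 231.3]
tcp_rot: [0.0, 0.739, -0.673, -0.0]
wrist_force: [0.3, 0.9, -0.4]
opening: 85.2
t 1.3 pos [ 239.7 -495.   231.3] xang -84.7 tiltz [-0. -0. -1.] open 85.2 F [ 0.3  0.9 -0.4]
 turn z rad 0.006 shift now-axes [-341.1 -273.2    1.3] after-turn [-342.7 -271.2    1.3]
t 1.3 pos [ 239.7 -495.   231.3] xang -84.7 tiltz [-0. -0. -1.] open 85.2 F [ 0.3  0.9 -0.4]
 turn z rad 0.006 shift now-axes [-689.8 -292.7   71.3] after-turn [-691.5 -288.6   71.3]
```

```bash
python3 -m crank '[[0,0,0.023,0,0,0,1],[0,0,0,-0.028,-0.0225,0,1],[0,0,0,-0.028,-0.0225,0,1],[0,0,0,-0.028,-0.0225,0,1],[0,0,0,-0.028,-0.0225,0,1],[0,0,0,-0.028,-0.0225,0,1],[0,0,0,-0.028,-0.0225,0,1],[0,0,0,-0.028,-0.0225,0,1],[0,0,0,-0.028,-0.0225,0,1],[0,0,0,-0.028,-0.0225,0,1],[0,0,0,-0.028,-0.0225,0,1],[0,0,0,-0.028,-0.0225,0,1],[0,0,0,-0.028,-0.0225,0,1],[0,0,0,0,0,0,1]]'
python3 -m crank '[[0,0,0,-0.028,0,0,1],[0,0,0,-0.028,0,0,1],[0,0,0,-0.028,0,0,1],[0,0,0,-0.028,0,0,1],[0,0,0,-0.028,0,0,1],[0,0,0,-0.028,0,0,1],[0,0,0,-0.028,0,0,1],[0,0,0,-0.028,0,0,1],[0,0,0,-0.028,0,0.02,1],[0,0,0,-0.028,0,0.02,1],[0,0,0,-0.028,0,0.02,1],[0,0,0,-0.028,0,0,1],[0,0,0,0,0,0,1],[0,0,0,0,0,0,1],[0,0,0,0,0,0,1]]'
python3 - <<'E'
from h import *
go(468.5,220,33,-86)
p=capture("side");print([(d["at"],d["confidence"]) for d in find_in(p,"scraper")])
cv2.imwrite("pics/side1.png",p["color"])
E
```

```text
time_s: 2.47
tool_pos: [490.5, -131.8, 231.6]
tcp_rot: [-0.004, 0.736, -0.677, -0.001]
wrist_force: [0.3, 0.9, -0.3]
opening: 85.7
time_s: 3.72
tool_pos: [463.9, 192.8, 171.4]
tcp_rot: [0.0, 0.731, -0.683, 0.001]
wrist_force: [0.9, 0.4, -0.5]
opening: 85.6
t 3.72 pos [463.9 192.8 171.4] xang -86.1 tiltz [ 0.001 -0.001 -1.   ] open 85.6 F [ 0.9  0.4 -0.5]
 turn z rad -0.002 shift now-axes [-27.   -6.3 138.4] after-turn [-26.8  -6.4 138.4]
[([464.4, 214.1, 38.6], 0.84)]
```

View pics/side1.png

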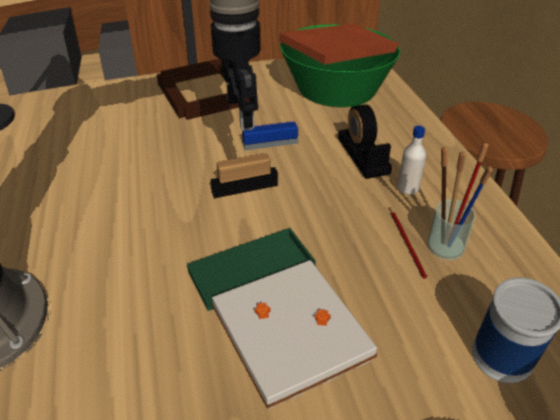

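The view shows the gripper above and behind the scraper at about (245,110), clear of everything. I'll centre it, descend and grip.

```bash
python3 -m crank '[[0,0,0,-0.0135,-0.003,0,1],[0,0,0,-0.0135,-0.002,0,1],[0,0,0,0,0,0.02,1],[0,0,0,0,0,0.02,1],[0,0,0,0,0,0.02,1],[0,0,0,0,0,0.02,1],[0,0,0,0,0,0.02,1],[0,0,0,0,0,0.015,1],[0,0,0,0,0,0.015,1],[0,0,0,0,0,0.01,1],[0,0,0,0,0,0,1],[0,0,0,0,0,0,1]]' 45
python3 -m crank '[[0,0,0,0,0,0,-1],[0,0,0,0,0,0,-1],[0,0,0,0,0,0,-1],[0,0,0,0,0,0,-1],[0,0,0,0,0,0,-1],[0,0,0,0,0,0,-1],[0,0,0,0,0,0,-1],[0,0,0,0,0,0,-1],[0,0,0,0,0,0,-1],[0,0,0,0,0,0,-1],[0,0,0,0,0,0,-1],[0,0,0,0,0,0,-1]]' 45
python3 -c "
from h import *
go(468.5,220,33,-86)"
```

```text
time_s: 4.82
tool_pos: [467.0, 220.1, 31.3]
tcp_rot: [0.0, 0.73, -0.683, 0.0]
wrist_force: [0.6, 0.1, -0.3]
opening: 85.3
time_s: 5.82
tool_pos: [466.9, 221.3, 31.7]
tcp_rot: [-0.0, 0.731, -0.683, 0.0]
wrist_force: [-0.9, -0.1, 4.9]
opening: 25.3
t 5.82 pos [466.9 221.3  31.7] xang -86.1 tiltz [ 0.001  0.    -1.   ] open 25.3 F [-0.9 -0.1  4.9]
 turn z rad -0.002 shift now-axes [ 1.4 -1.5 -1.3] after-turn [ 1.4 -1.5 -1.3]
```

```bash
python3 -m crank '[[0,0,0,0,0,-0.005,-1],[0,0,0,0,0,-0.015,-1],[0,0,0,0,0,-0.02,-1],[0,0,0,0,0,-0.02,-1],[0,0,0,0,0,-0.02,-1],[0,0,0,0,0,-0.02,-1],[0,0,0,0,0,0,-1],[0,0,-0.04,0,0,0,-1],[0,0,-0.04,0,0,0,-1],[0,0,-0.04,0,0,0,-1],[0,0,-0.04,0,0,0,-1],[0,0,0,0,0,0,-1],[0,0,0,0,0,0,-1],[0,0,0,0,0,0,-1]]' 60
python3 - <<'E'
from h import *
go(487,-188.5,110,-77)
E
```

```text
time_s: 6.98
tool_pos: [466.0, 220.5, 130.3]
tcp_rot: [0.001, 0.783, -0.623, -0.0]
wrist_force: [0.0, 0.1, -1.7]
opening: 25.3
t 6.98 pos [466.  220.5 130.3] xang -77.0 tiltz [-0.002 -0.001 -1.   ] open 25.3 F [ 0.   0.1 -1.7]
 turn z rad 0.0 shift now-axes [403.2  71.5  20.6] after-turn [403.3  71.6  20.3]
```

```bash
python3 -m crank '[[0,0,0,0.01,0.004,0,-1],[0,0,0,0.018,0.004,0,-1],[0,0,0,0.025,0.004,0,-1],[0,0,0,0.025,0.004,0,-1],[0,0,0,0.025,0.004,0,-1],[0,0,0,0.025,0.004,0,-1],[0,0,0,0.025,0.004,0,-1],[0,0,0,0.025,0.004,0,-1],[0,0,0,0.025,0.004,0,-1],[0,0,0,0.025,0.004,0,-1],[0,0,0,0.025,0.004,0,-1],[0,0,0,0.025,0.004,0,-1],[0,0,0,0.025,0.004,0,-1],[0,0,0,0.025,0.004,0,-1],[0,0,0,0.025,0.004,0,-1],[0,0,0,0.025,0.004,0,-1],[0,0,0,0.018,0.004,0,-1],[0,0,0,0.007,0.004,0,-1],[0,0,0,0,0,0,-1],[0,0,0,0,0,0,-1]]'
python3 -m crank '[[0,0,0,0,0,0.01,-1],[0,0,0,0,0,0.015,-1],[0,0,0,0,0,0.015,-1],[0,0,0,0,0,0.01,-1],[0,0,0,0,0,0.007,-1],[0,0,0,0,0,0,-1],[0,0,0,0,0,0,-1],[0,0,0,0,0,0,-1]]'
python3 - <<'E'
from h import *
go(487,-188.5,62,-77)
p=capture("side");cv2.imwrite("pics/side2.png",p["color"])
p=capture("top");cv2.imwrite("pics/top2.png",p["color"])
E
```

```text
time_s: 8.65
tool_pos: [486.8, -187.1, 131.1]
tcp_rot: [-0.0, 0.783, -0.622, -0.001]
wrist_force: [-0.0, 0.3, -1.6]
opening: 25.5
time_s: 9.32
tool_pos: [488.3, -187.7, 74.9]
tcp_rot: [-0.0, 0.783, -0.622, 0.001]
wrist_force: [0.3, 0.4, -1.6]
opening: 25.5
t 9.32 pos [ 488.3 -187.7   74.9] xang -76.9 tiltz [ 0.001 -0.    -1.   ] open 25.5 F [ 0.3  0.4 -1.6]
 turn z rad 0.002 shift now-axes [ 0.4  1.4 12.9] after-turn [ 0.5  1.4 12.9]
```

View pics/side2.png

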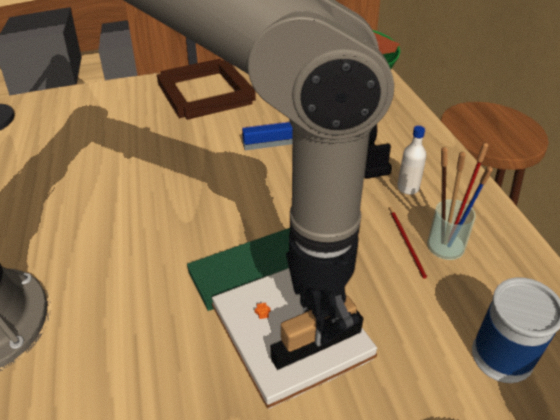

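The side view shows the scraper level and parallel to the board's near edge, at (318,340). chip_a shows at (262,310), and chip_b is hidden behind the scraper. I'll lower it until it touches.

```bash
python3 -m crank '[[0,0,0,0,0,0.005,-1],[0,0,0,0,0,0.004,-1],[0,0,0,0,0,0.002,-1],[0,0,0,0,0,0,-1],[0,0,0,0,0,0,-1]]'
python3 -m crank '[[0,0,0,0,0,0.001,-1],[0,0,0,0,0,0,-1]]'
python3 -m crank '[[0,0,0,0,0,0.001,-1],[0,0,0,0,0,0,-1]]'
```

```text
time_s: 9.83
tool_pos: [487.3, -187.8, 63.0]
tcp_rot: [0.0, 0.783, -0.622, -0.0]
wrist_force: [0.4, 0.4, -2.0]
opening: 25.7
time_s: 10.0
tool_pos: [487.6, -187.9, 62.3]
tcp_rot: [-0.0, 0.783, -0.622, 0.0]
wrist_force: [0.1, 0.3, -2.2]
opening: 25.4
time_s: 10.17
tool_pos: [487.7, -188.0, 61.8]
tcp_rot: [-0.0, 0.783, -0.622, 0.0]
wrist_force: [-0.4, 0.0, 0.8]
opening: 25.4
```

```bash
python3 -m crank '[[0,0,0,-0.003,0,0.0003,-1],[0,0,0,-0.005,0,0,-1],[0,0,0,-0.007,0,0,-1],[0,0,0,-0.007,0,0,-1],[0,0,0,-0.007,0,0,-1],[0,0,0,-0.007,0,0,-1],[0,0,0,-0.007,0,0,-1],[0,0,0,-0.007,0,0,-1]]'
python3 -m crank '[[0,0,0,-0.007,0,0,-1],[0,0,0,-0.007,0,0,-1],[0,0,0,-0.007,0,0,-1],[0,0,0,-0.007,0,0,-1],[0,0,0,-0.007,0,0,-1],[0,0,0,-0.007,0,0,-1],[0,0,0,-0.007,0,0,-1],[0,0,0,-0.007,0,0,-1],[0,0,0,-0.007,0,0,-1],[0,0,0,-0.006,0,0,-1]]'
python3 - <<'E'
from h import *
go(487,-188.5,62,-77)
p=capture("side");cv2.imwrite("pics/side3.png",p["color"][200:420,150:450])
E
```

```text
time_s: 10.83
tool_pos: [476.9, -139.2, 61.7]
tcp_rot: [0.0, 0.783, -0.622, 0.001]
wrist_force: [1.2, -3.8, 5.9]
opening: 25.4
time_s: 11.67
tool_pos: [461.2, -72.1, 61.7]
tcp_rot: [0.0, 0.783, -0.622, 0.001]
wrist_force: [0.9, -5.3, 5.5]
opening: 25.8
t 11.67 pos [461.2 -72.1  61.7] xang -76.9 tiltz [ 0.002 -0.002 -1.   ] open 25.8 F [ 0.9 -5.3  5.5]
 turn z rad 0.001 shift now-axes [ 1.192e+02  1.100e+00 -1.000e-01] after-turn [119.2   1.   -0.3]
```

View pics/side3.png

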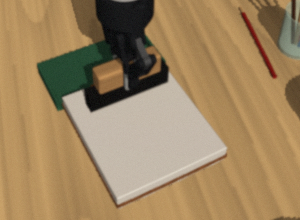

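The board behind the blade is clean and the blade sits square at about (127,88) in the crop, so both chips are ahead of it. I'll wipe on over the edge.

```bash
python3 -m crank '[[0,0,0,-0.007,0,0,-1],[0,0,0,-0.007,0,0,-1],[0,0,0,-0.007,0,0,-1],[0,0,0,-0.007,0,0,-1],[0,0,0,-0.007,0,0,-1],[0,0,0,-0.006,0,0,-1],[0,0,0,-0.004,0,0,-1],[0,0,0,0,0,0,-1],[0,0,0,0,0,0,-1],[0,0,0,0,0,0,-1]]'
python3 -m crank '[[0,0,0,0,0,-0.005,-1],[0,0,0,0,0,-0.015,-1],[0,0,0,0,0,-0.02,-1],[0,0,0,0,0,-0.02,-1],[0,0,0,0,0,-0.02,-1],[0,0,0,0,0,0,-1]]'
python3 - <<'E'
from h import *
go(487,-188.5,62,-77)
for n in("side","top"):
    p=capture(n);cv2.imwrite(f"pics/{n}4.png",p["color"])
    print(n,[(d["at"],d["confidence"]) for d in find_in(p,"chip_a")])
    for c in blobs(p,"orange",4): print(cv2.contourArea(c),cv2.boundingRect(c))
E
```

```text
time_s: 12.55
tool_pos: [450.6, -27.3, 61.6]
tcp_rot: [-0.0, 0.783, -0.622, 0.0]
wrist_force: [0.7, -2.6, 7.2]
opening: 25.5
time_s: 13.05
tool_pos: [451.3, -26.0, 143.3]
tcp_rot: [-0.002, 0.783, -0.622, 0.001]
wrist_force: [1.0, -0.1, -1.7]
opening: 25.5
t 13.05 pos [451.3 -26.  143.3] xang -76.9 tiltz [ 0.003  0.002 -1.   ] open 25.5 F [ 1.  -0.1 -1.7]
 turn z rad 0.002 shift now-axes [166.4   2.5  81.1] after-turn [166.3   1.8  81.3]
side [([490.2, -5.1, 14.5], 0.67), ([406.5, -13.4, 12.3], 0.46)]
111.0 (226, 273, 15, 13)
101.5 (276, 258, 14, 11)
top [([403.2, -13.7, 14.7], 0.53), ([494.7, 5.0, 14.7], 0.48)]
52.0 (331, 276, 12, 10)
32.0 (328, 233, 9, 7)
0.5 (52, 93, 3, 2)
0.0 (55, 27, 1, 1)
```

View pics/side4.png

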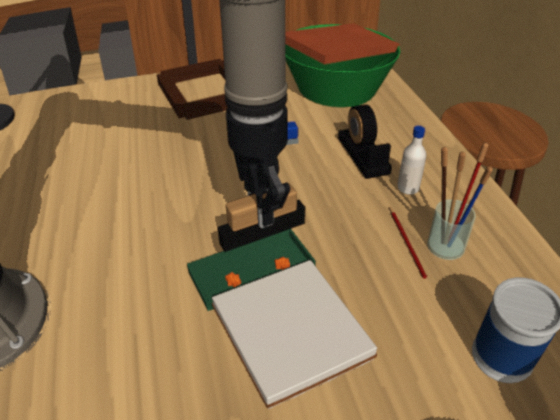

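Both chips are in the tray at (233,280) and (282,264), reported at z≈14 mm, and the board is clear. I'll carry the scraper to bare table on the left.

```bash
python3 -m crank '[[0,0,0,-0.01,-0.003,0,-1],[0,0,0,-0.02,-0.005,0,-1],[0,0,0,-0.02,-0.005,0,-1],[0,0,0,-0.02,-0.005,0,-1],[0,0,0,-0.02,-0.005,0,-1],[0,0,0,-0.02,-0.005,0,-1],[0,0,0,-0.02,-0.005,0,-1],[0,0,0,-0.02,-0.005,0,-1],[0,0,0,-0.02,-0.005,0,-1],[0,0,0,-0.02,-0.005,0,-1],[0,0,0,-0.01,-0.002,0,-1],[0,0,0,0,0,0,-1],[0,0,0,0,0,0,-1]]'
python3 -m crank '[[0,0,0,0,0,0.01,-1],[0,0,0,0,0,0.02,-1],[0,0,0,0,0,0.02,-1],[0,0,0,0,0,0.02,-1],[0,0,0,0,0,0.015,-1],[0,0,0,0,0,0.01,-1],[0,0,0,0,0,0.006,-1],[0,0,0,0,0,0.003,-1],[0,0,0,0,0,0,-1],[0,0,0,0,0,0,-1]]'
python3 -c "
from h import *
go(455,180,31.7,-77)"
```

```text
time_s: 14.33
tool_pos: [453.0, 177.4, 139.9]
tcp_rot: [0.001, 0.783, -0.622, -0.001]
wrist_force: [1.1, 0.5, -1.7]
opening: 25.7
time_s: 15.17
tool_pos: [454.7, 178.1, 37.5]
tcp_rot: [-0.001, 0.783, -0.622, 0.0]
wrist_force: [0.3, 0.7, -2.3]
opening: 25.2
t 15.17 pos [454.7 178.1  37.5] xang -77.0 tiltz [ 0.001  0.    -1.   ] open 25.2 F [ 0.3  0.7 -2.3]
 turn z rad 0.001 shift now-axes [-1.8 -0.7  5.8] after-turn [-1.8 -0.8  5.8]
```

```bash
python3 -m crank '[[0,0,0,0,0,0.002,-1],[0,0,0,0,0,0.002,-1],[0,0,0,0,0,0,-1],[0,0,0,0,0,0,-1]]'
python3 -m crank '[[0,0,0,0,0,0.001,-1],[0,0,0,0,0,0,-1],[0,0,0,0,0,0,-1]]'
python3 -m crank '[[0,0,0,0,0,0.001,-1],[0,0,0,0,0,0,-1],[0,0,0,0,0,0,-1]]'
```

```text
time_s: 15.5
tool_pos: [454.1, 178.1, 33.2]
tcp_rot: [-0.0, 0.783, -0.622, 0.0]
wrist_force: [-0.6, 0.2, -1.8]
opening: 25.4
time_s: 15.75
tool_pos: [454.0, 178.0, 32.0]
tcp_rot: [0.0, 0.783, -0.622, -0.0]
wrist_force: [0.1, -0.2, -1.6]
opening: 25.7
time_s: 16.0
tool_pos: [454.1, 178.1, 31.7]
tcp_rot: [0.0, 0.783, -0.622, 0.0]
wrist_force: [-2.1, -0.9, 5.8]
opening: 25.2
```

It has touched down at about 7 N. Now I'll release gently and retreat upwards.

```bash
python3 -m crank '[[0,0,0,0,0,0,-0.3],[0,0,0,0,0,0,-0.2],[0,0,0,0,0,0,0],[0,0,0,0,0,0,0.3],[0,0,0,0,0,0,0.6],[0,0,0,0,0,0,1],[0,0,0,0,0,0,1],[0,0,0,0,0,0,1],[0,0,0,0,0,0,1],[0,0,0,0,0,0,1],[0,0,0,0,0,0,1],[0,0,0,0,0,0,1]]' 20
python3 -m crank '[[0,0,0,0,0,-0.005,1],[0,0,0,0,0,-0.01,1],[0,0,0,0,0,-0.02,1],[0,0,0,0,0,-0.025,1],[0,0,0,0,0,-0.025,1],[0,0,0,0,0,-0.025,1],[0,0,0,0,0,-0.025,1],[0,0,0,0,0,-0.02,1],[0,0,0,0,0,-0.02,1],[0,0,0,0,0,-0.01,1],[0,0,0,0,0,0,1],[0,0,0,0,0,0,1],[0,0,0,0,0,0,1]]'
python3 - <<'E'
from h import *
go(455,180,31.7,-77)
for n in("side","top"):
    p=capture(n);cv2.imwrite(f"pics/{n}5.png",p["color"])
    print(n,[(q,d["at"],d["confidence"]) for q in("chip_a","scraper") for d in find_in(p,q)])
E
```

```text
time_s: 17.0
tool_pos: [454.0, 178.0, 31.0]
tcp_rot: [0.0, 0.783, -0.622, -0.0]
wrist_force: [-0.1, 0.8, -0.4]
opening: 85.5
time_s: 18.08
tool_pos: [453.2, 177.6, 214.8]
tcp_rot: [0.001, 0.783, -0.622, -0.001]
wrist_force: [-0.3, 1.0, -0.4]
opening: 85.4
t 18.08 pos [453.2 177.6 214.8] xang -76.9 tiltz [-0.002 -0.001 -1.   ] open 85.4 F [-0.3  1.  -0.4]
 turn z rad 0.001 shift now-axes [ -2.   -2.8 183.1] after-turn [ -2.   -2.3 183.1]
side [('chip_a', [406.1, -12.1, 16.1], 0.73), ('scraper', [450.7, 165.8, 43.7], 0.68)]
top [('chip_a', [405.2, -14.3, 16.4], 0.49)]
```

View pics/side5.png

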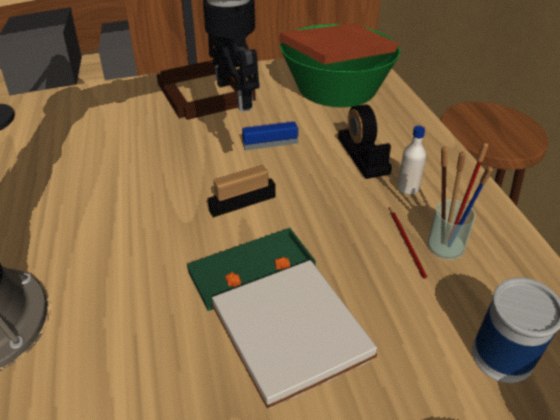

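The scraper stands upright on its blade at (242,190) on bare table. Both chips are in the tray at (233,280) and (282,264), the gripper is well clear, and the blue block hasn't moved.

```bash
python3 -c "
from rig import *
print(hand_in())"
```

```text
the job is handed in; nothing more can be done
None
```

The job is done and handed in at about 18 s of the 48 s limit. I gripped the scraper by its wooden grip and set the blade on the board behind the chips. One straight wipe pushed both over the edge into the green tray. I then set the scraper down on the bare table at about (454, 178) mm with about 7 N contact, released it and moved the arm up clear.

**Last checks:**
- **Chips:** the final side picture shows both in the tray and the board clear.
- **Scraper:** the same picture shows it upright on its blade, with nothing touching it.
- **Force:** the highest wrist force I read was about 8 N. Readings came only at the end of each move.

**Disagreements:** in the final check the network reported only one of the two chips in each view, and missed the scraper in the top view. Both chips are plain in the side picture, and both views had reported both of them in the tray just after the wipe. I did not look at the last top picture myself.

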